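# Set the take-up winder back to its loading mark

### The arm

A 6-joint arm with a two-finger parallel gripper is mounted at the origin on the work surface. World frame = base frame: x ahead of the robot, y to its left, z up, the work surface at z = 0. Lengths are in m, angles in rad, forces in N, time in s.
With the tool pointing down it reaches from about 0.275 to 0.75 m from the base axis. Payload 10.2 kg.
Tool frame: the origin (TCP) lies at the very end of the fingers, on their centre line; the grasp point (between the pads) lies 19 mm behind it; z points along the fingers, y is the line along which they close (so a half turn about z gives the same grasp; the last joint's range is limited). The gripper opens to 88 mm and grips with 3 to 60 N. Pads are 18 mm wide; open, the fingers measure 123 mm over their backs; the gripper's body (75 mm by 187 mm) begins 45 mm behind the grasp point.
Start: joints at [1.073, 0.313, 1.498, -0, 1.331, -0.223], TCP at [0.142, 0.505, 0.239] pointing down, gripper open.
Joint ranges: [-2.94, 2.94], [-0.97, 2.17], [0.19, 2.56], [-1.23, 4.37], [0.02, 3.11], [-2.88, 2.88]. Speed limits (rad/s): [2.39, 2.39, 3.01, 3.14, 3.14, 3.14].

### API

Orientations are given as a rotation vector (axis times angle).
In Python, from workcell import monitor, capture, hand_in gives the robot as it stands. The module is installed in compiled form; this text tells all that it offers.
- The arm moves only by the shell command python3 -m inch 'ROWS'. ROWS is JSON, a list that holds one entry, the list of rows, each a list of 5 numbers: the shift along the tool's x, y, z in m, then the turn about the tool's z in rad, then the finger opening in m, from 0 to 0.0881. A call has exactly 5 rows; each row is the pose to reach, as a shift and turn from the pose commanded when the call began, along the tool's axes at that moment; what a row does not reach only later rows make up. A row lasts 1/10 s, in which the tool goes at most 50 mm and 8.59 degrees, less where a joint would pass 70% of its speed; a pose out of reach is approached as far as the arm can. A call with a gripper value outside its range is refused whole. The fingers move at their own pace and stop on an object; the grip force is fixed at half the most. Time passes only in rows, so rows that repeat a pose let the fingers close, or fill a call up. It gives the time, the measured TCP pose, the force, the opening and the grip force at its end, in the units of the state.
- monitor.get_obs(): the state, without advancing time (a new reading comes with each control period).
- capture(name): name is "scene" or "top" or "wrist"; returns a dict with "pixels" (420x560x3 uint8, red, green, blue), "fx", "fy", "cx", "cy" (pixels), "extrinsics" (4x4, takes a point from world to camera coordinates). Camera axes: x right, y down, z forward; pixel columns grow to the right and rows downward; lengths in m; the calibration is good to about 2 mm. A picture is of the moment at which its call begins. There is no depth.
- hand_in(): hands the job in; it is judged then, once.
The state is a dict: "clock": time; "qpos": joint angles; "qd": joint speeds; "tau": joint torques, N m; "ee_pos": TCP position; "eef_rot": TCP orientation; "ft_force": force on the tool from outside, world axes, zero at the start; "torque": the same for the moment, N m; "gripper_width": finger opening in m; "grasp_force": force on a finger pad.
Only numpy, scipy, OpenCV 4.12 (cv2) and the standard library are available. Lean on these libraries where they do the work, as an engineer would, in place of code of your own. Each camera call takes 0.05 s, during which the arm holds its last target. There are 200 camera calls.

### The job

The take-up winder with the orange reel has been wound on a few clicks too far. Free its red pawl by throwing the pawl's ball handle right over so that it stays lifted off the ratchet wheel, then turn the knob back (anticlockwise seen from above) until the white pointer on the reel lines up with the green mark. Let go and leave the pawl thrown off, ready for threading a fresh tape.

Things in the scene. Friction and masses are not known exactly. Their poses are not given: they have to be found in the camera images.
- orange_grip (a point): Middle of the black bar knob of the winder with the ORANGE reel (an equal one has a blue reel). Bar 56 x 14 x 30 mm (106 to 136 mm above the table); this point is on its vertical axis, 122 mm up. x: along the bar to its white-striped end, same way as the reel's white pointer; grip across, along y; z up. The toothed wheel (radius 57, 50 high) and reel (radius 89, 28 high) turn with it.
- orange_knob (a joint): Angle of that knob, rad: 0 with the white pointer at the green mark on the fixed base's rim, growing clockwise seen from above (winding on, clicking over 16 teeth). It starts 0.7 to 1.35 past the mark. With the pawl down it turns back one tooth (0.39) at most, then is blocked. Friction 0.06 N m; it stays where left.
- orange_ball (a point): Centre of the red 16 mm ball of its pawl handle, a 45 mm rod on a level pin 61 mm up. x: along the pin, level, away from the knob. Pawl down: ball 95 mm high, leaning 40 degrees; y is then about level and the way to push it; it is upright 29 mm further (106 high), past which it falls over and rests 58 mm from its start. Push under 1 N. Within 60 mm behind it (-y) all is below 30 mm.
- orange_pawl (a joint): Angle of that pawl, rad: 0 to 0.2 with its nose down on the teeth, 1.4 thrown right over (free, at its stop; nose and ball then below 106 mm). It stays on either side by its own weight.

How it is judged:
On the way:
1. the pawl of the orange winder is thrown over, off the wheel (value of joint orange_pawl above 1 rad), for 0.2 s.
At the end, for the whole second after the job is handed in: The orange winder's white pointer is within 0.19 rad (11 degrees) of the green mark, the knob is at rest and released, and the pawl is still thrown over (more than 1.0 rad) (value of joint orange_knob between -0.19 and 0.19 rad and velocity of joint orange_knob between -0.05 and 0.05 rad/s and value of joint orange_pawl above 1 rad); the robot touches nothing.
It fails at once if the knob is forced back to the mark with the pawl still on the teeth (value of joint orange_knob below 0.22 rad and value of joint orange_pawl below 0.5 rad).
It also fails if it takes over 38 s, if anything falls off the work surface, if the arm or the gripper's body presses on something with over 40 N, if the wrist force passes 120 N, or if a joint passes its speed limit or range.

## Working session

There is one attempt and no reset: what is moved stays moved. The work goes in short steps, Python scripts to look and compute and a shell command to move; the robot and the scene stay as the last step left them, time stands still between calls to the robot, and variables do not carry over. Pictures are saved under pics/ and viewed, at most 10 in all, crops included, and the job is handed in when it is done.

```bash
mkdir -p pics
cat > h.py <<'E'
import numpy as np,cv2
from workcell import monitor,capture,hand_in
from scipy.spatial.transform import Rotation as R
def snap(n,f):
    c=capture(n); cv2.imwrite('pics/'+f,c['pixels'][:,:,::-1]); np.save('pics/'+f+'.npy',c,allow_pickle=True); return c
def load(f): return np.load('pics/'+f+'.npy',allow_pickle=True).item()
def ray(c,u,v,z):
    E=c['extrinsics'];Rm=E[:3,:3];o=-Rm.T@E[:3,3]
    d=Rm.T@np.array([(u-c['cx'])/c['fx'],(v-c['cy'])/c['fy'],1]);return o+d*(z-o[2])/d[2]
def proj(c,p):
    q=c['extrinsics']@np.r_[p,1];return q[0]/q[2]*c['fx']+c['cx'],q[1]/q[2]*c['fy']+c['cy']
E
python3 - <<'E'
from h import *
for n in('scene','top'):snap(n,n+'1.png')
o=monitor.get_obs();print(o['clock'],R.from_rotvec(o['eef_rot']).as_matrix().round(3))
a=cv2.imread('pics/scene1.png');b=cv2.imread('pics/top1.png')
E
```

```text
0.1 [[-0.962  0.271 -0.001]
 [ 0.271  0.962 -0.001]
 [ 0.    -0.001 -1.   ]]
```

View pics/top1.png

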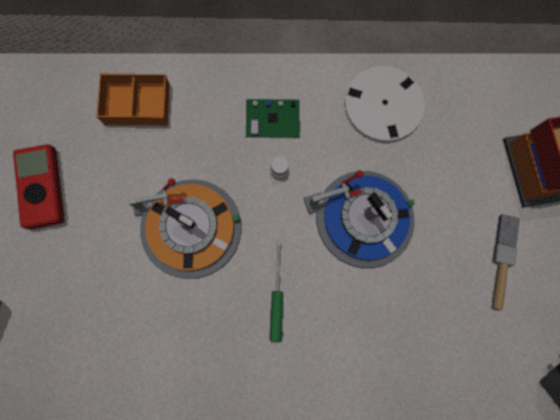

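View pics/scene1.png

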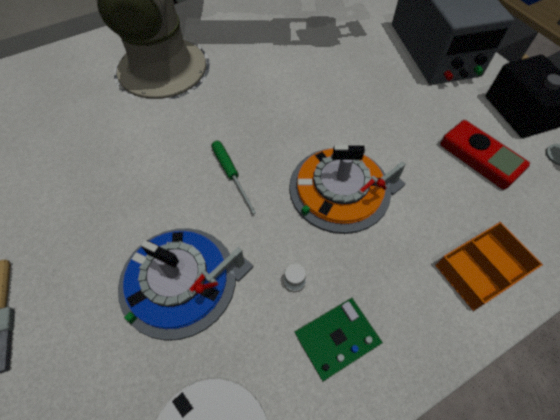

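The top view shows the orange winder at about (190,228), its ball near (171,183), the green mark at (237,219) and the white pointer at (220,243). In the scene view the winder is at about (343,185) and the ball near (380,184). Next I'll look at both enlarged and measure.

Run:
```python
from h import *
a=cv2.imread('pics/top1.png')[165:285,125:250];b=cv2.imread('pics/scene1.png')[135:240,280:415]
cv2.imwrite('pics/crop1.png',cv2.convertScaleAbs(np.hstack([cv2.resize(a,(375,360)),cv2.resize(b,(405,315)) if 0 else cv2.copyMakeBorder(cv2.resize(b,(405,315)),0,45,0,0,0)]),alpha=1.5))
t=load('top1.png');s=load('scene1.png')
def red(c,x0,x1,y0,y1):
    h=cv2.cvtColor(c['pixels'],cv2.COLOR_RGB2HSV);m=((h[...,0]<5)|(h[...,0]>174))&(h[...,1]>150)&(h[...,2]>60)
    k=np.zeros_like(m);k[y0:y1,x0:x1]=1;n,l,st,ce=cv2.connectedComponentsWithStats((m&k).astype(np.uint8));print(st[1:].tolist(),ce[1:].round(1).tolist())
red(t,125,250,165,285);red(s,280,415,135,240)
for n,u,v,z in[('ctr base',191,228,.03),('grip',181,216,.136),('green',237,219,.02),('ptr',220,243,.028),('ball',171,183,.095)]:print(n,ray(t,u,v,z).round(4))
for n,u,v,z in[('ball',380,184,.095),('knob',348,152,.136),('green',306,210,.02),('ptr',305,182,.028)]:print(n,ray(s,u,v,z).round(4))
```

```text
[[164, 179, 11, 10, 37], [168, 198, 15, 6, 53]] [[169.7, 183.0], [175.0, 200.4]]
[[361, 179, 14, 13, 59], [377, 179, 9, 9, 48]] [[367.5, 185.1], [380.6, 182.4]]
ctr base [0.539  0.1734 0.03  ]
grip [0.5433 0.1737 0.136 ]
green [0.5583 0.0809 0.02  ]
ptr [0.5078 0.1147 0.028 ]
ball [0.6159 0.2023 0.095 ]
ball [0.6181 0.2015 0.095 ]
knob [0.5527 0.1698 0.136 ]
green [0.5613 0.0844 0.02  ]
ptr [0.5084 0.115  0.028 ]
```

View pics/crop1.png

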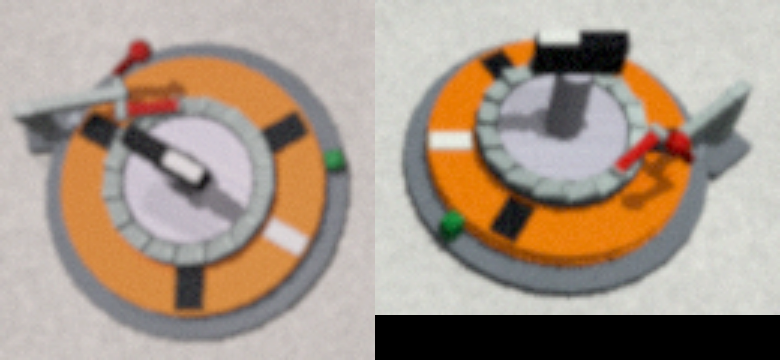

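The enlarged crops show the ball at about (171.5,182), and both cameras put it near (0.617, 0.202, 0.095). The pointer is about 41° clockwise of the green mark, so the knob is at roughly 0.72 rad. I'll move in for a close wrist look.

```bash
python3 -m inch '[[[-0.046,-0.019,0,0,0],[-0.092,-0.038,0,0,0],[-0.138,-0.057,0,0,0],[-0.184,-0.076,0,0,0],[-0.23,-0.095,0,0,0]]]'; python3 -m inch '[[[-0.042,-0.017,0,0,0],[-0.084,-0.034,0,0,0],[-0.126,-0.051,0,0,0],[-0.17,-0.07,0,0,0],[-0.17,-0.07,0,0,0]]]'
python3 - <<'E'
from h import *
c=snap('wrist','w1.png');o=monitor.get_obs();E=c['extrinsics'];p=-E[:3,:3].T@E[:3,3]
print(o['clock'],o['ee_pos'],R.from_rotvec(o['eef_rot']).as_matrix().round(3),p,E[2,:3]);print(proj(c,[.617,.2015,.095]),proj(c,[.54,.173,.13]))
E
```

```text
clock: 0.6
ee_pos: [0.3392, 0.3499, 0.2386]
eef_rot: [-0.43, -3.112, 0.0]
ft_force: [0.7, 0.8, 0.4]
gripper_width: 0.0504
grasp_force: 0.0
clock: 1.1
ee_pos: [0.4858, 0.2345, 0.2378]
eef_rot: [-0.438, -3.111, 0.002]
ft_force: [-0.6, -0.0, -0.5]
gripper_width: 0.0104
grasp_force: 0.0
1.15 [0.48393728 0.23625649 0.23791119] [[-0.962  0.275 -0.001]
 [ 0.275  0.962 -0.   ]
 [ 0.001 -0.001 -1.   ]] [0.40679274 0.25843742 0.38281896] [ 0.30822326 -0.08847733 -0.94719068]
(np.float64(283.460788644307), np.float64(311.8396165701432)) (np.float64(232.3813721124916), np.float64(276.4836710307269))
```

View pics/w1.png

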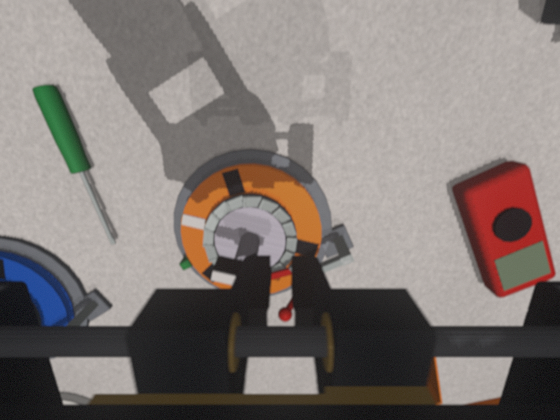

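The wrist view shows the ball at (285,313), as predicted (283,312), with the bracket at about (340,245). The fingers hide the pin. I'll shift forward so the pawl is in the clear.

```bash
python3 -m inch '[[[-0.035,-0.012,0,0,0],[-0.07,-0.023,0,0,0],[-0.103,-0.033,0,0,0],[-0.103,-0.033,0,0,0],[-0.103,-0.033,0,0,0]]]'
python3 - <<'E'
from h import *
c=snap('wrist','w2.png');o=monitor.get_obs();print(o['clock'],o['ee_pos'])
u,v=proj(c,[.6,.2,.06]);print(u,v)
x0=max(0,int(u)-120);y0=max(0,int(v)-120);print(x0,y0)
cv2.imwrite('pics/w2c.png',cv2.resize(c['pixels'][y0:y0+180,x0:x0+240,::-1],None,fx=3,fy=3))
E
```

```text
clock: 1.65
ee_pos: [0.5723, 0.1789, 0.2383]
eef_rot: [-0.43, -3.111, -0.0]
ft_force: [-0.1, -0.3, 0.0]
gripper_width: 0.0001
grasp_force: 0.0
1.7 [0.57194643 0.17932133 0.23860609]
304.28673499207997 205.2186485237307
184 85
```

View pics/w2c.png

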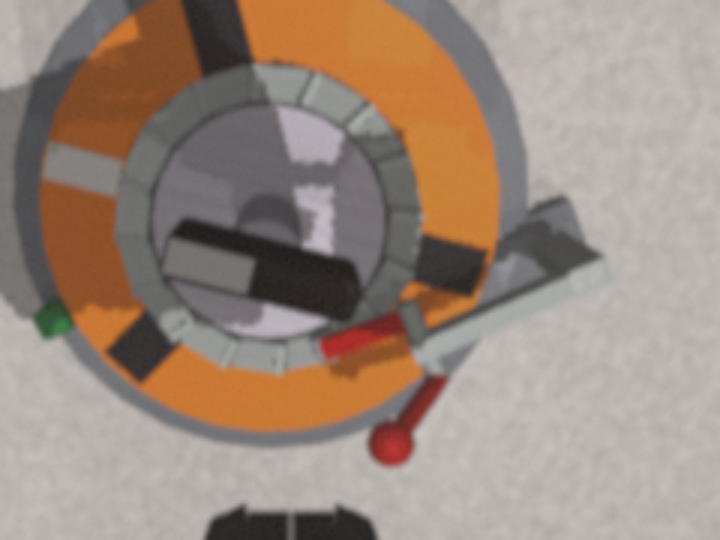

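The crop (scale 3, origin (184,85)) shows the ball at (391,443), the pawl from (325,347) to (402,325), the pin running (412,320) to (440,378), the hub disc centre at about (268,221), the green mark at (54,320) and the pointer at (82,168).

Run:
```python
from h import *
c=load('w2.png');P=lambda x,y,z:ray(c,x/3+184,y/3+85,z)
for n,a in dict(ball=(391,443,.095),nose=(325,347,.06),heel=(402,325,.061),pin0=(412,320,.061),pin1=(440,378,.061),armA=(425,355,.061),armB=(605,265,.061),ctr=(268,221,.05),ctrring=(270,217,.05),green=(54,320,.02),ptr=(82,168,.028)).items():print(n,P(*a).round(4))
w=c;t=load('top1.png')
def rd(c,u,v):
    E=c['extrinsics'];Rm=E[:3,:3];return -Rm.T@E[:3,3],Rm.T@np.array([(u-c['cx'])/c['fx'],(v-c['cy'])/c['fy'],1])
obs=[(w,391/3+184,443/3+85),(load('scene1.png'),381,182.5),(t,171.5,182)]
A=np.zeros((3,3));b=np.zeros(3)
for cc,u,v in obs:
    o,d=rd(cc,u,v);d/=np.linalg.norm(d);M=np.eye(3)-np.outer(d,d);A+=M;b+=M@o
print('ball tri',np.linalg.solve(A,b))
C=P(268,221,.05);g=P(54,320,.02)-C;p=P(82,168,.028)-C;print(np.degrees([np.arctan2(g[1],g[0]),np.arctan2(p[1],p[0])]))
```

```text
ball [0.6197 0.2028 0.095 ]
nose [0.5913 0.1886 0.06  ]
heel [0.5905 0.2178 0.061 ]
pin0 [0.5897 0.2217 0.061 ]
pin1 [0.6142 0.2266 0.061 ]
armA [0.604  0.2233 0.061 ]
armB [0.5886 0.2927 0.061 ]
ctr [0.5426 0.1806 0.05  ]
ctrring [0.5414 0.1817 0.05  ]
green [0.5621 0.083  0.02  ]
ptr [0.5073 0.1168 0.028 ]
ball tri [0.61777413 0.2021403  0.09838073]
[ -78.66689412 -118.89013858]
```

```bash
python3 -m inch '[[[-0.03,-0.004,0,-0.14,0],[-0.057,-0.007,0.02,-0.28,0],[-0.057,-0.007,0.05,-0.42,0],[-0.057,-0.007,0.05,-0.42,0],[-0.057,-0.007,0.05,-0.42,0]]]'
python3 - <<'E'
from h import *
o=monitor.get_obs();print(o['ee_pos'],R.from_rotvec(o['eef_rot']).as_matrix().round(3)[:,1])
M=R.from_rotvec(o['eef_rot']).as_matrix();print(M.T@(np.array([.6185,.2025,.085])-o['ee_pos']))
E
```

```text
clock: 2.2
ee_pos: [0.6251, 0.1572, 0.1897]
eef_rot: [0.224, -3.134, -0.0]
ft_force: [-0.4, 0.2, 0.4]
gripper_width: 0.0004
grasp_force: 0.0
[0.62512071 0.15716155 0.18972554] [-0.142  0.99   0.   ]
[9.44386224e-05 4.58025876e-02 1.04732812e-01]
```

```bash
python3 -m inch '[[[0,0,0.04,0,0],[0,0,0.08,0,0],[0,0,0.104,0,0],[0,0,0.104,0,0],[0,0.01,0.104,0,0]]]'; python3 -m inch '[[[0,0.01,0,0,0],[0,0.02,0,0,0],[0,0.03,0,0,0],[0,0.038,0,0,0],[0,0.046,0,0,0]]]';python3 -m inch '[[[0,0.008,0,0,0],[0,0.014,0,0,0],[0,0.014,0,0,0],[0,-0.01,-0.03,0,0],[0,-0.04,-0.08,0,0]]]'
python3 - <<'E'
from h import *
c=snap('top','t2.png');c2=snap('scene','s2.png');o=monitor.get_obs();print(o['clock'],o['ee_pos'])
a=c['pixels'][150:285,105:255,::-1];b=c2['pixels'][110:245,270:420,::-1]
cv2.imwrite('pics/c2.png',cv2.convertScaleAbs(cv2.resize(np.hstack([a,b]),None,fx=2.6,fy=2.6),alpha=1.5))
E
```

```text
clock: 2.7
ee_pos: [0.6253, 0.166, 0.0873]
eef_rot: [-0.224, 3.13, -0.0]
ft_force: [0.7, 0.3, -0.0]
gripper_width: 0.0004
grasp_force: 0.0
clock: 3.2
ee_pos: [0.6176, 0.2124, 0.0849]
eef_rot: [-0.228, 3.133, 0.0]
ft_force: [-0.1, -0.3, -0.5]
gripper_width: 0.0005
grasp_force: 0.0
clock: 3.7
ee_pos: [0.6218, 0.1757, 0.1562]
eef_rot: [0.229, -3.128, 0.0]
ft_force: [1.1, 0.5, -0.7]
gripper_width: 0.0004
grasp_force: 0.0
3.8 [0.62572797 0.17346385 0.1636102 ]
```

View pics/c2.png

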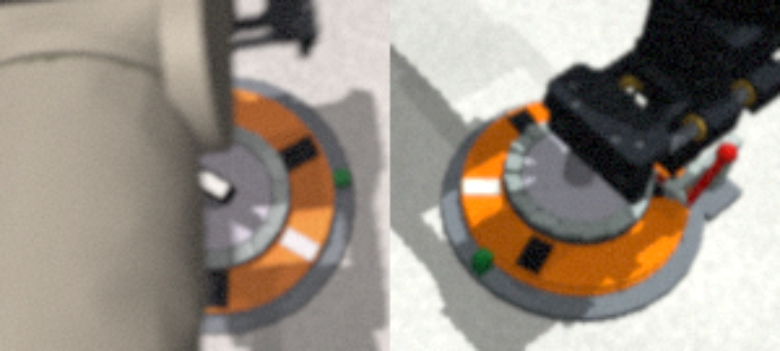

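The scene crop shows the ball now at (727,152), on the bracket's outer side, so the pawl appears thrown over. I'll check that numerically, then swing over the knob.

```bash
python3 -c "
from h import *
c=load('s2.png');print([ray(c,399.6,168.5,z).round(4) for z in(.085,.095,.106)])"
python3 -m inch '[[[0,0,-0.04,0.14,0.045],[0.02,0.004,-0.05,0.29,0.045],[0.05,0.01,-0.05,0.44,0.045],[0.083,0.015,-0.05,0.59,0.045],[0.083,0.015,-0.05,0.74,0.045]]]'
python3 -m inch '[[[0,0,0,0.15,0.045],[0,0,0,0.3,0.045],[0,0,0,0.45,0.045],[0,0,0,0.6,0.045],[0,0,0,0.74,0.045]]]'
python3 -m inch '[[[0,0,0,0.15,0.045],[0,0,0,0.3,0.045],[0,0,0,0.45,0.045],[0,0,0,0.6,0.045],[0,0,0,0.74,0.045]]]'
python3 - <<'E'
from h import *
c=snap('wrist','w3.png');o=monitor.get_obs();M=R.from_rotvec(o['eef_rot']).as_matrix();print(o['clock'],o['ee_pos'],M[:,1],o['qpos'][5],proj(c,[.541,.176,.136]))
E
```

```text
[array([0.6045, 0.2617, 0.085 ]), array([0.6089, 0.2545, 0.095 ]), array([0.6138, 0.2467, 0.106 ])]
clock: 4.3
ee_pos: [0.5354, 0.1793, 0.2073]
eef_rot: [-0.928, -2.999, 0.001]
ft_force: [0.8, -0.2, 0.7]
gripper_width: 0.039
grasp_force: 0.0
clock: 4.8
ee_pos: [0.5385, 0.1789, 0.2072]
eef_rot: [-1.952, -2.461, 0.001]
ft_force: [0.2, -0.2, -0.8]
gripper_width: 0.045
grasp_force: 0.0
clock: 5.3
ee_pos: [0.5385, 0.1789, 0.2072]
eef_rot: [-2.71, -1.589, 0.001]
ft_force: [0.1, -0.5, -1.2]
gripper_width: 0.0453
grasp_force: 0.0
5.35 [0.53855326 0.1788522  0.20720009] [ 8.69279011e-01 -4.94321655e-01 -3.20595033e-04] 0.631294310545877 (np.float64(284.0740045066968), np.float64(226.75398042335763))
```

View pics/w3.png

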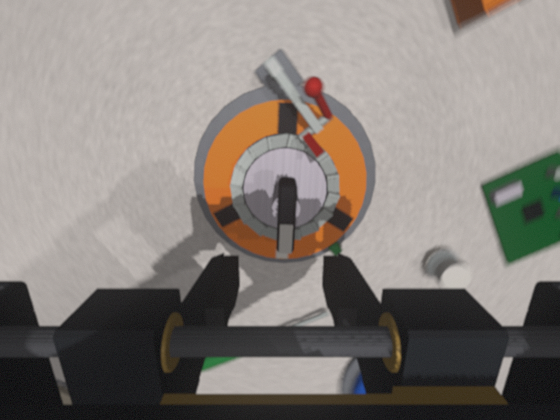

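The wrist view shows the ball thrown over at (314,87) and the bar from (288,180) to (285,253), centred between the fingers and nearly aligned with the tool.

Run:
```python
from h import *
c=load('w3.png');o=monitor.get_obs();M=R.from_rotvec(o['eef_rot']).as_matrix()
g=cv2.cvtColor(c['pixels'],cv2.COLOR_RGB2GRAY)
for v in(185,195,205,215,225,235,245,252):print(v,g[v,266:308:2].tolist())
a=ray(c,288,180,.136);b=ray(c,285,250,.136)
print(a,b,np.linalg.norm(a-b),'bar yaw',np.degrees(np.arctan2(*(b-a)[1::-1])),'mid in tool',M.T@((a+b)/2-o['ee_pos']))
for z in(.136,.106):print(ray(c,285,250,z),ray(c,285,225,z))
w=ray(c,285,186.5,.05);print('hub',w,M.T@(w-o['ee_pos']))
```

```text
185 [159, 160, 163, 157, 112, 72, 60, 41, 42, 44, 42, 43, 44, 44, 45, 101, 166, 175, 177, 174, 176]
195 [97, 139, 158, 117, 73, 72, 52, 44, 49, 48, 48, 49, 50, 49, 43, 60, 154, 175, 176, 173, 175]
205 [98, 100, 100, 127, 160, 144, 69, 43, 47, 44, 49, 48, 47, 45, 43, 111, 155, 123, 112, 111, 114]
215 [98, 102, 97, 106, 141, 105, 46, 41, 46, 45, 46, 45, 44, 42, 47, 133, 137, 113, 111, 112, 108]
225 [64, 73, 82, 94, 96, 92, 44, 94, 105, 104, 103, 101, 97, 86, 48, 96, 100, 89, 85, 87, 93]
235 [92, 94, 93, 92, 94, 78, 51, 106, 112, 113, 112, 114, 113, 80, 60, 93, 95, 93, 97, 102, 98]
245 [89, 89, 91, 90, 93, 69, 63, 111, 113, 112, 114, 114, 111, 64, 72, 92, 90, 89, 90, 92, 91]
252 [91, 90, 89, 90, 92, 112, 114, 115, 115, 117, 114, 112, 106, 84, 90, 90, 92, 91, 90, 91, 91]
[0.5610944  0.20636062 0.136     ] [0.53216184 0.15858702 0.136     ] 0.05585167472610131 bar yaw -121.19986629272815 mid in tool [0.00715738 0.00525189 0.07119664]
[0.53216184 0.15858702 0.136     ] [0.54230751 0.17690797 0.136     ]
[0.5253971  0.14554133 0.106     ] [0.53695085 0.16640497 0.106     ]
hub [0.54729995 0.18354394 0.05      ] [0.00844098 0.00533449 0.1571963 ]
```

```bash
python3 -m inch '[[[0.007,0.005,0.03,0,0.045],[0.007,0.005,0.06,0.02,0.045],[0.007,0.005,0.085,0.02,0.045],[0.007,0.005,0.1,0.02,0.045],[0.007,0.005,0.1,0.02,0.045]]]'
python3 -m inch '[[[0,0,0,0,0.03],[0,0,0,0,0.01],[0,0,0,0,0.005],[0,0,0,0,0.005],[0,0,0,0,0.005]]]'
```

```text
clock: 5.85
ee_pos: [0.5452, 0.1824, 0.1054]
eef_rot: [-2.718, -1.572, 0.006]
ft_force: [0.5, -0.9, -0.3]
gripper_width: 0.0451
grasp_force: 0.0
clock: 6.35
ee_pos: [0.546, 0.1831, 0.1084]
eef_rot: [-2.72, -1.57, -0.0]
ft_force: [-5.5, 2.9, 5.8]
gripper_width: 0.014
grasp_force: 31.2
```

Gripped at 14 mm, which is the bar's width. Side force is only about 6 N, so now I'll turn back.

```bash
python3 -m inch '[[[0,0,0,-0.1,0.005],[0,0,0,-0.22,0.005],[0,0,0,-0.34,0.005],[0,0,0,-0.46,0.005],[0,0,0,-0.56,0.005]]]'
python3 -m inch '[[[0,0,0,-0.08,0.005],[0,0,0,-0.14,0.005],[0,0,0,-0.14,0.005],[0,0,0,-0.14,0.01],[0,0,0,-0.14,0.045]]]'
python3 -m inch '[[[0,0,0,0,0.045],[0,0,0,0,0.045],[0,0,-0.04,0,0.045],[0,0,-0.08,0,0.045],[0,0,-0.1,0,0.045]]]'
python3 - <<'E'
from h import *
c=snap('wrist','w4.png');o=monitor.get_obs();M=R.from_rotvec(o['eef_rot']).as_matrix();print(o['clock'],o['ee_pos'],M[:,1])
E
```

```text
clock: 6.85
ee_pos: [0.5433, 0.1838, 0.1083]
eef_rot: [-2.171, -2.262, 0.007]
ft_force: [-21.3, 3.7, 16.0]
gripper_width: 0.0136
grasp_force: 32.8
clock: 7.35
ee_pos: [0.545, 0.1835, 0.1084]
eef_rot: [-2.015, -2.407, 0.001]
ft_force: [1.0, 1.8, 1.8]
gripper_width: 0.0192
grasp_force: 0.9
clock: 7.85
ee_pos: [0.5472, 0.1826, 0.2108]
eef_rot: [2.016, 2.406, 0.004]
ft_force: [0.2, 1.0, -0.6]
gripper_width: 0.0453
grasp_force: 0.0
7.9 [0.54787949 0.18267429 0.21287854] [0.98454015 0.17500984 0.00722823]
```

View pics/w4.png

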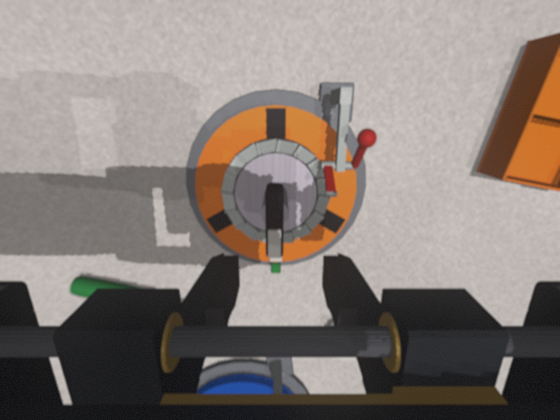

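The green mark at (276,267) sits directly below the bar's striped end. The ball at (368,138) lies back along the bracket arm, on the thrown side. I'll do a last numeric check after lifting clear.

```bash
python3 -m inch '[[[0,0,-0.04,0,0.045],[0.03,0,-0.06,0,0.045],[0.06,0,-0.06,0,0.045],[0.1,0,-0.06,0,0.045],[0.1,0,-0.06,0,0.045]]]'
python3 -m inch '[[[0.04,0,0,0,0.045],[0.08,0,0,0,0.045],[0.12,0,0,0,0.045],[0.12,0,0,0,0.045],[0.12,0,0,0,0.045]]]'
python3 - <<'E'
from h import *
w=load('w4.png');s=snap('scene','s3.png')
g=ray(w,276,267,.02)-ray(w,276,190,.05);b=ray(w,274.5,250,.136)-ray(w,275,185,.136)
print('green,bar yaw',[np.degrees(np.arctan2(x[1],x[0])) for x in(g,b)],[ray(w,368,138,z).round(3) for z in(.085,.095)])
cv2.imwrite('pics/c3.png',cv2.convertScaleAbs(cv2.resize(s['pixels'][110:250,260:430,::-1],None,fx=4,fy=4),alpha=1.3));print(monitor.get_obs()['ee_pos'])
E
```

```text
clock: 8.4
ee_pos: [0.5276, 0.2844, 0.2664]
eef_rot: [-2.012, -2.411, 0.001]
ft_force: [0.6, -0.6, -0.9]
gripper_width: 0.045
grasp_force: 0.0
clock: 8.9
ee_pos: [0.5079, 0.399, 0.2664]
eef_rot: [-2.017, -2.409, 0.003]
ft_force: [0.2, 0.3, -0.0]
gripper_width: 0.0448
grasp_force: 0.0
green,bar yaw [np.float64(-80.3508107598068), np.float64(-80.68689405539217)] [array([0.614, 0.254, 0.085]), array([0.611, 0.254, 0.095])]
[0.50821764 0.39828317 0.26677285]
```

View pics/c3.png

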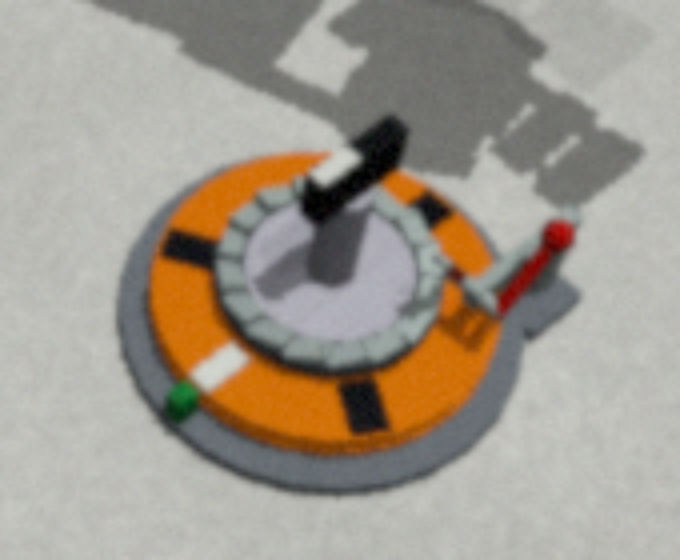

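The white pointer (218,368) lines up with the green mark (183,400), and the ball (558,236) is thrown over and at rest.

```bash
python3 -c "
from workcell import hand_in
print(hand_in())"
```

```text
the job is handed in; nothing more can be done
None
```

I threw the orange winder's pawl right over, turned the reel's pointer back to the green mark (within about 1° by the camera), released and cleared the knob, and handed the job in at about 9 s; the hand-in returned no verdict.

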